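# Complete the boxed cream-and-sugar set

## Task

The white lidded sugar pot in the middle of the carton's back row (the one farther from the robot) belongs with the cream jug in the white set box, but the terracotta vase, the steel cocktail shaker and the wooden pepper mill hem it in. First stand those three on the grey tray, then stand the pot in the empty half of the set box, and last of all put each of the three back in the very cell it came from. Everything stays upright, and the egg cup, the bell and the jug are left where they stand.

Things in the scene. Friction and masses are not known exactly. Their poses are not given: they have to be found in the camera images.
- pot: The thing to fetch: white glazed sugar pot with a flat lid and small round knob, one piece, 0.18 kg. Round, foot 46 mm across, straight wall 54 mm across from 10 to 66 mm up, lid 57 mm across from 66 to 69 mm, knob top at 88 mm. Origin: centre of its underside; z up. It starts in the back-row middle cell; with its neighbours in place the gaps beside it are only about 17 mm. Good grip: 52 to 58 mm up, which keeps fingertips above the carton's walls.
- vase: Terracotta bottle vase, solid, 0.35 kg, 200 mm tall. Round: foot 50 mm across with a 3 mm chamfer, belly 68 mm at 60 mm up, tapering to a straight neck 27 mm across from 165 to 190 mm up, lip 33 mm at the top. Origin: centre of its underside; z up. Good grip: the neck, 175 mm up. One of the three tall pieces; which of the three cells around the pot holds which piece differs from start to start.
- shaker: Stainless steel cocktail shaker, closed, one piece, 0.30 kg, 210 mm tall. Round: foot 50 mm across with a 3 mm chamfer, widening to 68 mm at 125 to 132 mm up, shoulder in to 41 mm at 168 mm, then a straight cap 38 mm across from 168 to 204 mm. Origin: centre of its underside; z up. Good grip: the cap, 188 mm up.
- mill: Dark wooden pepper mill with a steel button on top, one piece, 0.25 kg, 206 mm tall. Round: foot 50 mm across with a 3 mm chamfer, body 66 mm from 30 to 62 mm up, waist 40 mm at 108 mm, collar 54 mm at 140 to 146 mm, straight head 45 mm across from 146 to 188 mm. Origin: centre of its underside; z up. Good grip: the head, 175 mm up.
- carton: Cut-down brown bottle carton, fixed in place, 160 mm (its x) by 238 mm (its y), walls 32 mm high and 4 mm thick, floor 4 mm. Card dividers 28 mm high make 2 rows of 3 square cells, 78 mm apart, 74 mm inside. Origin: centre of its underside. Cell centres: back row x = +39 mm, front row (nearer the robot) x = -39 mm; y = -78, 0, +78 mm. At the start every cell is filled, each piece within about 3 mm of its cell's centre: back row tall, pot, tall; front row small, tall, small.
- tray: Grey plastic tray, fixed in place, the area for setting aside: 220 mm (its x) by 240 mm (its y), floor 4 mm thick, rim 16 mm high and 4 mm thick. Empty at the start. Origin: centre of its underside. It stands to the left or right of the carton.
- setbox: White card base of the boxed set, fixed in place, 96 mm (its x) by 188 mm (its y), walls 34 mm high and 4 mm thick, floor 4 mm, one divider 30 mm high making two square cells 88 mm inside. Origin: centre of its underside. The empty cell's centre is at y = +46 mm in its frame, the jug's cell at y = -46 mm. It stands on the side away from the tray, turned any way.
- jug: White cream jug, mate of the pot, 75 mm tall, 54 mm across, with a loop handle reaching 45 mm from its axis; stands in the set box from the start and stays there. Origin: centre of its underside.
- eggcup: Bystander: small turned egg cup of light wood, 48 mm across, 58 mm tall, in one of the two front corner cells. Origin: centre of its underside. To be left where it is.
- bell: Bystander: small brass hand bell with a dark wooden grip, 50 mm across, 60 mm tall, in the other front corner cell. Origin: centre of its underside. To be left where it is.
Not all that is in view belongs to the job. There is more than one size of the vase; the one meant has the size given above.

How it is judged:
On the way, in this order (a step that is already met when the one before it is completed fails the run):
1. the vase, the shaker and the mill all stand upright on the tray, let go (x of vase in the frame of tray between -0.085 and 0.085 m and y of vase in the frame of tray between -0.095 and 0.095 m and z of vase in the frame of tray between 0.001 and 0.009 m and angle between each of vase, shaker, mill's own z axis and vertical below 0.1 rad and contact force between the fingers and vase below 0.05 N and linear speed of each of vase, shaker, mill below 0.02 m/s and x of shaker in the frame of tray between -0.085 and 0.085 m and y of shaker in the frame of tray between -0.095 and 0.095 m and z of shaker in the frame of tray between 0.001 and 0.009 m and contact force between the fingers and shaker below 0.05 N and x of mill in the frame of tray between -0.085 and 0.085 m and y of mill in the frame of tray between -0.095 and 0.095 m and z of mill in the frame of tray between 0.001 and 0.009 m and contact force between the fingers and mill below 0.05 N), for 0.2 s.
2. the pot stands in the empty cell of the set box, let go, with the three tall pieces still on the tray (x of pot in the frame of setbox between -0.024 and 0.024 m and y of pot in the frame of setbox between 0.022 and 0.07 m and z of pot in the frame of setbox between 0.001 and 0.009 m and angle between each of pot, vase, shaker, mill's own z axis and vertical below 0.1 rad and contact force between the fingers and pot below 0.05 N and linear speed of pot below 0.02 m/s and x of vase in the frame of tray between -0.085 and 0.085 m and y of vase in the frame of tray between -0.095 and 0.095 m and z of vase in the frame of tray between 0.001 and 0.009 m and x of shaker in the frame of tray between -0.085 and 0.085 m and y of shaker in the frame of tray between -0.095 and 0.095 m and z of shaker in the frame of tray between 0.001 and 0.009 m and x of mill in the frame of tray between -0.085 and 0.085 m and y of mill in the frame of tray between -0.095 and 0.095 m and z of mill in the frame of tray between 0.001 and 0.009 m), for 0.2 s.
At the end, for the whole second after the job is handed in: Pot upright in the set box's once-empty cell (within 24 mm of its centre each way); vase, shaker and mill upright, each in the cell it came from (within 25 mm of where it stood); egg cup, bell and jug within 20 mm of where they stood; all released and at rest (x of pot in the frame of setbox between -0.024 and 0.024 m and y of pot in the frame of setbox between 0.022 and 0.07 m and z of pot in the frame of setbox between 0.001 and 0.009 m and angle between each of pot, vase, shaker, mill's own z axis and vertical below 0.1 rad and contact force between the fingers and pot below 0.05 N and linear speed of each of pot, vase, shaker, mill below 0.02 m/s and distance of each of vase, shaker, mill from where it was at the start of the episode below 0.025 m and contact force between the fingers and vase below 0.05 N and contact force between the fingers and shaker below 0.05 N and contact force between the fingers and mill below 0.05 N and distance of each of eggcup, bell, jug from where it was at the start of the episode below 0.02 m and angle between each of eggcup, bell, jug's own z axis and vertical below 0.2 rad); the robot touches nothing.
It fails at once if the vase, shaker, mill, pot, jug, egg cup or bell is tipped over (leans more than 0.6 rad) (angle between any of vase, shaker, mill, pot, eggcup, bell, jug's own z axis and vertical above 0.6 rad).
It fails at once if the egg cup, bell or jug is moved more than 20 mm (distance of any of eggcup, bell, jug from where it was at the start of the episode above 0.02 m).
It also fails if it takes over 147 s, if anything falls off the work surface, if the arm or the gripper's body presses on something with over 40 N, if the wrist force passes 120 N, or if a joint passes its speed limit or range.

## Robot

A 6-joint arm with a two-finger parallel gripper is mounted at the origin on the work surface. World frame = base frame: x ahead of the robot, y to its left, z up, the work surface at z = 0. Lengths are in m, angles in rad, forces in N, time in s.
With the tool pointing down it reaches from about 0.4 to 0.825 m from the base axis. Payload 7 kg.
Tool frame: the origin (TCP) lies at the very end of the fingers, on their centre line; the grasp point (between the pads) lies 19 mm behind it; z points along the fingers, y is the line along which they close (so a half turn about z gives the same grasp; the last joint's range is limited). The gripper opens to 88 mm and grips with 3 to 60 N. Pads are 19 mm wide; open, the fingers measure 130 mm over their backs; the gripper's body (78 mm by 193 mm) begins 47 mm behind the grasp point.
Start: joints at [-0.971, 0.359, 0.012, 0, -1.224, -0.288], TCP at [0.207, -0.642, 0.227] pointing down, gripper open.
Joint ranges: [-3.07, 3.07], [-1.43, 2.12], [-1.02, 1.25], [-3.03, 1.67], [-3.05, -0], [-3.03, 3.03]. Speed limits (rad/s): [2.39, 2.39, 3.01, 3.14, 3.14, 3.14].

## Interface

Orientations are given as [roll, pitch, yaw] about the fixed x, y, z axes, in that order (R = Rz(yaw) Ry(pitch) Rx(roll)).
In Python, from station import arm gives the robot as it stands.
- The arm moves only by the tool step_arm, never from a script. Its argument "rows" is a list of rows, each a list of 5 numbers: the shift along the world's x, y, z in m, then the turn about the world's z in rad, then the finger opening in m, from 0 to 0.0876. In form: [[x, y, z, spin, gripper], ...]. A call has 1 to 20 rows; each row is the pose to reach, as a shift and turn from the pose commanded when the call began; what a row does not reach only later rows make up. A row lasts 1/10 s, in which the tool goes at most 50 mm and 8.59 degrees, less where a joint would pass 70% of its speed; a pose out of reach is approached as far as the arm can. A call with a gripper value outside its range is refused whole. The fingers move at their own pace and stop on an object; "newtons" is the grip in N (left out, the last holds). Time passes only in rows, so rows that repeat a pose let the fingers close. It gives the time, the measured TCP pose, the force, the opening and the grip force at its end, in the units of the state.
- arm.get_state(): the state, without advancing time (a new reading comes with each control period).
- arm.grab_frame(name): name is "side" or "top"; returns a dict with "color" (384x512x3 uint8, blue, green, red), "vfov" (degrees; the focal length in pixels is half the picture's height over the tangent of half this angle, whatever the lens; pixels are square), "cx", "cy" (the principal point, pixels), "k1" (the pictures are not rectified: a ray, as slopes to the right and down, at radius r is drawn at 1 + k1 r^2 times it, then the intrinsics apply), "rvec" (rotation vector, rad) and "tvec" (3), from world to camera coordinates, as OpenCV has them. Camera axes: x right, y down, z forward; pixel columns grow to the right and rows downward; lengths in m; the calibration is good to about 2 mm. A picture is of the moment at which its call begins. There is no depth.
- arm.job_done(): hands the job in; it is judged then, once.
The state is a dict: "t": time; "q": joint angles; "qd": joint speeds; "joint_efforts": joint torques, N m; "eef_pos": TCP position; "ee_rot": TCP orientation; "force": force on the tool from outside, world axes, zero at the start; "moment": the same for the moment, N m; "width": finger opening in m; "gripper_force": force on a finger pad.
Only numpy, scipy, OpenCV 4.12 (cv2) and the standard library are available. Lean on these libraries where they do the work, as an engineer would, in place of code of your own. Each camera call takes 0.05 s, during which the arm holds its last target. There are 200 camera calls.

## Working session

There is one attempt and no reset: what is moved stays moved. The work goes in short steps, Python scripts to look and compute and a tool call to move; the robot and the scene stay as the last step left them, time stands still between calls to the robot, and variables do not carry over. Pictures are saved under pics/ and viewed, at most 14 in all, crops included, and the job is handed in when it is done.

Besides the shell and the picture viewer there is one more tool, called after ">>>" by a JSON object that holds its "fn" and its "kwargs". step_arm: Moves the arm, as the interface text tells. Its arguments: {"type":"object","properties":{"rows":{"type":"array"},"newtons":{"type":"number"}},"required":["rows"]}

```bash
mkdir -p pics
cat > h.py <<'E'
import numpy as np, cv2, json, pickle
from station import arm
def grab(n,save=None):
    f=arm.grab_frame(n)
    if save: cv2.imwrite('pics/'+save,f['color']); pickle.dump(f,open('pics/'+n+'.pkl','wb'))
    return f
def K(f):
    h=f['color'].shape[0]; F=h/2/np.tan(np.radians(f['vfov'])/2)
    return np.array([[F,0,f['cx']],[0,F,f['cy']],[0,0,1]])
def D(f): return np.array([f['k1'],0,0,0,0.])
def proj(f,P): return cv2.projectPoints(np.float64(P).reshape(-1,1,3),np.float64(f['rvec']),np.float64(f['tvec']),K(f),D(f))[0][:,0]
def ray(f,uv):
    n=cv2.undistortPoints(np.float64(uv).reshape(-1,1,2),K(f),D(f))[:,0]
    R=cv2.Rodrigues(np.float64(f['rvec']))[0]; c=-R.T@np.float64(f['tvec']).ravel()
    return c,np.c_[n,np.ones(len(n))]@R
def plane(f,uv,z):
    c,d=ray(f,uv); return c+d*((z-c[2])/d[:,2])[:,None]
E
python3 - <<'E'
from h import *
for n in('top','side'):
    f=grab(n,n+'0.png'); c,_=ray(f,[[256,192]]); print(n,c,f['vfov'],f['k1'],plane(f,[[0,0],[511,0],[511,383],[0,383]],0).round(2).tolist())
s=arm.get_state(); print(s['t'],s['eef_pos'],s['ee_rot'],s['width'])
E
```

```text
top [ 4.28233484e-01 -1.56700605e-04  8.93334013e-01] 57.38813770747395 -0.020931536483191213 [[1.06, 0.69, 0.0], [1.11, -0.74, 0.0], [0.08, -0.67, 0.0], [0.06, 0.58, 0.0]]
side [ 1.2277971  -0.53663681  0.60522977] 53.17918699193251 -0.054904664196543496 [[-6.05, -0.09, 0.0], [-1.83, 6.71, 0.0], [1.2, 0.02, 0.0], [0.71, -0.68, 0.0]]
0.1 [ 0.20688979 -0.64202927  0.2256966 ] [ 3.14005829e+00 -1.38036375e-04 -2.82991468e+00] 0.08727943034131141
```

View pics/top0.png

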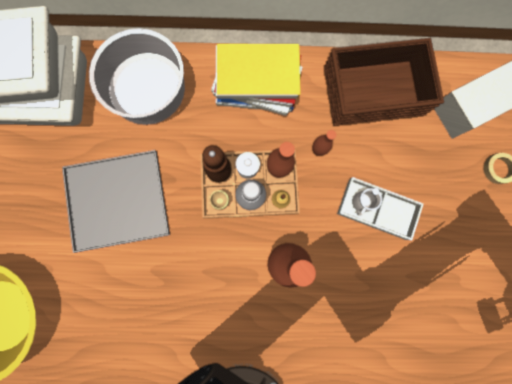

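View pics/side0.png

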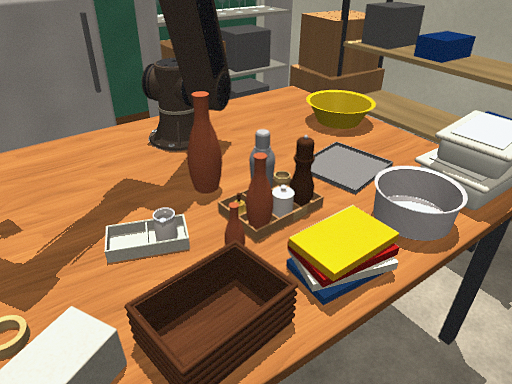

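The top view shows the carton around (250,183), with the mill at (216,163), the pot at (248,164), the vase at (282,162), the shaker at (251,193), the egg cup and bell at (220,200) and (281,199), the tray at (116,201) and the set box at (381,208).

There are three candidate vases: a large one at (292,265), a small one at (323,143) and a medium one in the carton at (282,162). The medium one fits, because it stands in a back-row cell. I'll confirm it with a crop and measurement.

Run:
```python
from h import *
f=pickle.load(open('pics/top.pkl','rb'));im=f['color']
c=im[132:248,195:430]; cv2.imwrite('pics/c1.png',cv2.resize(c,None,fx=3.4,fy=3.4,interpolation=cv2.INTER_CUBIC))
g=pickle.load(open('pics/side.pkl','rb'))['color'][120:260,190:350]
cv2.imwrite('pics/c2.png',cv2.resize(g,None,fx=4,fy=4,interpolation=cv2.INTER_CUBIC))
# tray by gray mask
hsv=cv2.cvtColor(im,cv2.COLOR_BGR2HSV)
def rects(m,lo):
    for k in cv2.findContours(m,cv2.RETR_EXTERNAL,cv2.CHAIN_APPROX_SIMPLE)[0]:
        if cv2.contourArea(k)>lo: yield cv2.boxPoints(cv2.minAreaRect(k)),cv2.contourArea(k)
m=((hsv[...,1]<60)&(hsv[...,2]>60)).astype(np.uint8); m[:130]=0; m[250:]=0
for name,z,xs in(('tray',.016,(50,180)),('box',.034,(325,435))):
    mm=m.copy(); mm[:,:xs[0]]=0; mm[:,xs[1]:]=0
    for b,a in rects(mm,800):
        w=plane(f,b,z); print(name,a,b.round(1).tolist(),w.round(3).tolist(),'c',w.mean(0).round(4), np.linalg.norm(w[1]-w[0]),np.linalg.norm(w[2]-w[1]))
```

```text
tray 8031.0 [[58.400001525878906, 167.5], [155.5, 150.1999969482422], [170.5, 234.39999389648438], [73.4000015258789, 251.6999969482422]] [[0.591, 0.477, 0.016], [0.642, 0.233, 0.016], [0.43, 0.184, 0.016], [0.381, 0.421, 0.016]] c [0.5112 0.329  0.016 ] 0.24924989918827237 0.21800128960362625
box 2977.5 [[336.70001220703125, 213.10000610351562], [350.6000061035156, 176.0], [424.79998779296875, 203.8000030517578], [410.8999938964844, 241.0]] [[0.491, -0.225, 0.034], [0.585, -0.261, 0.034], [0.52, -0.447, 0.034], [0.427, -0.408, 0.034]] c [ 0.5059 -0.3353  0.034 ] 0.10036212064404221 0.19691457663438874
```

View pics/c1.png

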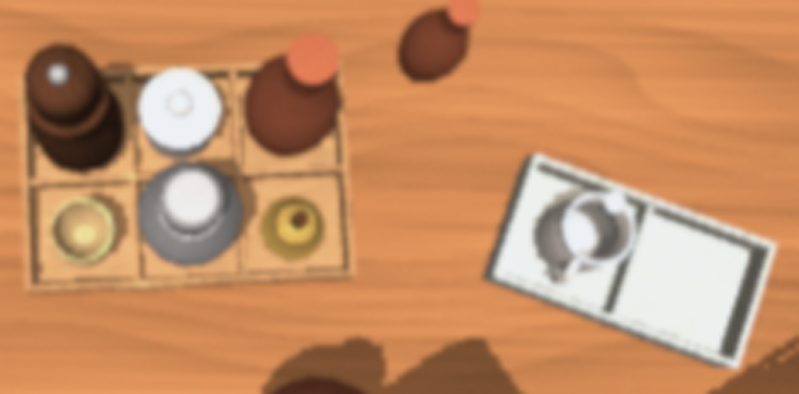

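View pics/c2.png

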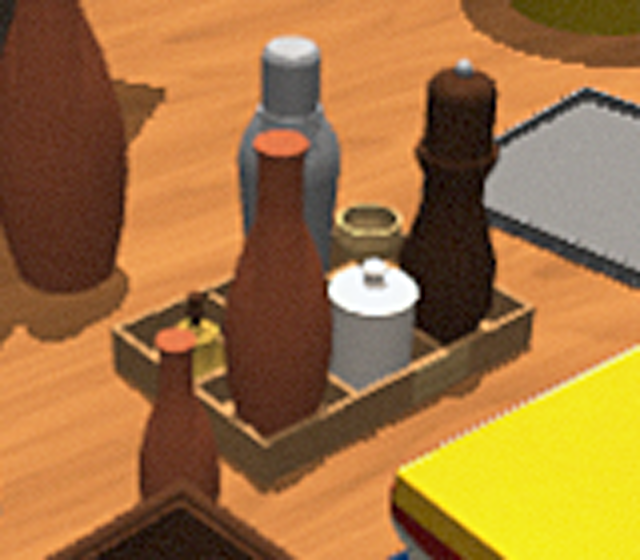

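The crops show the cartoned vase in the right-back cell: lip at crop (312,60), about 180–200 mm tall beside the shaker. The small one at (433,45) and the large one outside the carton are the wrong sizes. The mill button is at (58,74), the shaker top at (191,195) and the pot knob at (180,103). Next I'll compute positions.

```bash
cat >> h.py <<'E'
def tri(f,u,g,v):
    a,d=ray(f,[u]);b,e=ray(g,[v]); A=np.c_[d[0],-e[0]]; s=np.linalg.lstsq(A,b-a,rcond=None)[0]
    p,q=a+d[0]*s[0],b+e[0]*s[1]; return (p+q)/2,np.linalg.norm(p-q)
E
python3 - <<'E'
from h import *
f=pickle.load(open('pics/top.pkl','rb'));g=pickle.load(open('pics/side.pkl','rb'))
o=lambda p:(np.array(p)+.5)/3.4-.5+[195,132]
s=lambda p:(np.array(p)+.5)/4-.5+[190,120]
C=plane(f,[o(p) for p in[(24,66),(343,62),(353,277),(27,290)]],.032)[:,:2]
print('carton',C.round(3).tolist(),C.mean(0),[np.linalg.norm(C[i]-C[i-1]).round(3) for i in range(4)])
yv=(C[0]-C[1])+(C[3]-C[2]); th=np.arctan2(yv[1],yv[0])-np.pi/2
xv=(C[0]-C[3])+(C[1]-C[2]); print('yaw',th,np.arctan2(xv[1],xv[0]))
for n,p,z,q in(('vase',(312,60),.204,(281,144)),('mill',(58,74),.21,(463,65)),('shaker',(191,193),.214,(291,45)),('pot',(180,103),.092,(374,262))):
    P=plane(f,[o(p)],z)[0]; S=plane(g,[s(q)],z)[0]; print(n,P[:2].round(4),S[:2].round(4),*tri(f,o(p),g,s(q)))
B=plane(f,[o(p) for p in[(533,152),(775,243),(738,367),(487,279)]],.034)[:,:2]
print('box',B.round(3).tolist(),B.mean(0),[np.linalg.norm(B[i]-B[i-1]).round(3) for i in range(4)])
E
```

```text
carton [[0.639, 0.113], [0.649, -0.123], [0.489, -0.131], [0.474, 0.104]] [ 0.56279962 -0.00901309] [np.float64(0.165), np.float64(0.236), np.float64(0.16), np.float64(0.236)]
yaw 0.05219025998404092 0.05327653423516508
vase [ 0.6053 -0.0797] [ 0.6091 -0.0817] [ 0.60592848 -0.07969636  0.20205186] 0.000488127510979658
mill [0.5913 0.0697] [0.5968 0.0649] [0.59190704 0.06986105 0.20687766] 0.0003882156140225642
shaker [ 0.5225 -0.0097] [ 0.5205 -0.0101] [ 0.52196407 -0.0102566   0.21460591] 0.0014983678501612112
pot [ 0.6014 -0.0024] [ 5.996e-01 -3.000e-04] [ 0.60127533 -0.00212619  0.09347362] 0.000631992860607385
box [[0.584, -0.263], [0.521, -0.441], [0.431, -0.411], [0.49, -0.228]] [ 0.50663749 -0.33566151] [np.float64(0.1), np.float64(0.189), np.float64(0.096), np.float64(0.192)]
```

Run:
```python
from h import *
f=pickle.load(open('pics/top.pkl','rb'));g=pickle.load(open('pics/side.pkl','rb'))
print(tri(f,(302,273),g,(200,97)), plane(g,[(205,186)],0))
```

```text
(array([ 0.36878883, -0.10004818,  0.27570203]), np.float64(0.001942906044272775)) [[ 0.35924608 -0.09816734  0.        ]]
```

>>> {"fn": "step_arm", "kwargs": {"rows": [[0, 0, 0.05, 0, 0.07], [0, 0, 0.1, -0.05, 0.07], [0, 0, 0.14, -0.1, 0.07], [0.02, 0.04, 0.16, -0.15, 0.07], [0.04, 0.08, 0.16, -0.2, 0.07], [0.06, 0.12, 0.16, -0.26, 0.07], [0.08, 0.16, 0.16, -0.26, 0.07], [0.1, 0.2, 0.16, -0.26, 0.07], [0.12, 0.24, 0.16, -0.26, 0.07], [0.14, 0.28, 0.16, -0.26, 0.07], [0.16, 0.32, 0.16, -0.26, 0.07], [0.18, 0.36, 0.16, -0.26, 0.07], [0.2, 0.4, 0.16, -0.26, 0.07], [0.22, 0.44, 0.16, -0.26, 0.07], [0.24, 0.48, 0.16, -0.26, 0.07], [0.26, 0.52, 0.16, -0.26, 0.07], [0.28, 0.56, 0.16, -0.26, 0.07], [0.3, 0.6, 0.16, -0.26, 0.07], [0.315, 0.632, 0.16, -0.26, 0.07], [0.315, 0.632, 0.16, -0.26, 0.07]]}}

```text
t: 2.1
eef_pos: [0.5232, -0.0071, 0.3851]
ee_rot: [3.142, -0.002, -3.087]
force: [0.4, 0.1, -0.4]
width: 0.0702
gripper_force: 0.0
```

>>> {"fn": "step_arm", "kwargs": {"rows": [[0, 0, -0.04, 0, 0.07], [0, 0, -0.08, 0, 0.07], [0, 0, -0.12, 0, 0.07], [0, 0, -0.15, 0, 0.07], [0, 0, -0.18, 0, 0.07], [0, 0, -0.2, 0, 0.07], [0, 0, -0.212, 0, 0.07], [0, 0, -0.212, 0, 0.06], [0, 0, -0.212, 0, 0.05], [0, 0, -0.212, 0, 0.043], [0, 0, -0.212, 0, 0.04], [0, 0, -0.212, 0, 0.03], [0, 0, -0.212, 0, 0.03], [0, 0, -0.212, 0, 0.03], [0, 0, -0.212, 0, 0.03]], "newtons": 20}}

```text
t: 3.6
eef_pos: [0.5227, -0.0102, 0.1753]
ee_rot: [3.141, 0.002, -3.089]
force: [-0.2, 1.9, 6.4]
width: 0.0376
gripper_force: 20.0
```

>>> {"fn": "step_arm", "kwargs": {"rows": [[0, 0, 0.01, 0, 0.03], [0, 0, 0.03, 0, 0.03], [0, 0, 0.06, 0, 0.03], [0, 0, 0.09, 0, 0.03], [0, 0, 0.115, 0, 0.03], [-0.002, 0.01, 0.12, 0, 0.03], [-0.005, 0.03, 0.12, 0, 0.03], [-0.01, 0.06, 0.12, 0, 0.03], [-0.015, 0.09, 0.12, 0, 0.03], [-0.02, 0.12, 0.12, 0, 0.03], [-0.025, 0.15, 0.12, 0, 0.03], [-0.03, 0.18, 0.12, 0, 0.03], [-0.035, 0.21, 0.12, 0, 0.03], [-0.04, 0.24, 0.12, 0, 0.03], [-0.045, 0.27, 0.12, 0, 0.03], [-0.05, 0.3, 0.12, 0, 0.03], [-0.053, 0.32, 0.12, 0, 0.03], [-0.055, 0.33, 0.12, 0, 0.03], [-0.055, 0.33, 0.12, 0, 0.03], [-0.055, 0.33, 0.12, 0, 0.03]]}}

```text
t: 5.6
eef_pos: [0.4668, 0.319, 0.2941]
ee_rot: [-3.141, -0.001, -3.09]
force: [0.1, -0.1, -3.8]
width: 0.0378
gripper_force: 20.0
```

Run:
```python
from h import *
a=grab('top')['color'];b=grab('side')['color']
cv2.imwrite('pics/m1.png',np.hstack([a[:,:400],b[:,150:550]]))
print(arm.get_state()['eef_pos'])
```

```text
[0.46709428 0.31865758 0.29450428]
```

View pics/m1.png

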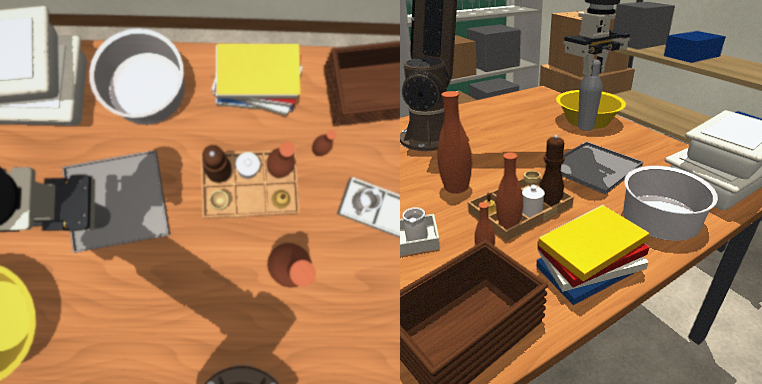

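The top view shows the gripper over the tray at (80,200). The side view shows the shaker hanging upright at (590,95). Lowering it now.

>>> {"fn": "step_arm", "kwargs": {"rows": [[0, 0, -0.02, 0, 0.03], [0, 0, -0.05, 0, 0.03], [0, 0, -0.08, 0, 0.03], [0, 0, -0.1, 0, 0.03], [0, 0, -0.11, 0, 0.03], [0, 0, -0.115, 0, 0.03], [0, 0, -0.118, 0, 0.03], [0, 0, -0.119, 0, 0.03], [0, 0, -0.119, 0, 0.03]]}}

```text
t: 6.6
eef_pos: [0.4674, 0.3198, 0.1763]
ee_rot: [3.141, 0.001, -3.09]
force: [-0.1, -0.1, -2.0]
width: 0.0373
gripper_force: 20.0
```

>>> {"fn": "step_arm", "kwargs": {"rows": [[0, 0, -0.001, 0, 0.037], [0, 0, -0.001, 0, 0.04], [0, 0, -0.001, 0, 0.045], [0, 0, -0.001, 0, 0.055], [0, 0, -0.001, 0, 0.065], [0, 0, 0.003, 0, 0.07], [0, 0, 0.02, 0, 0.07], [0, 0, 0.06, 0, 0.07], [0, 0, 0.1, 0, 0.07], [0, 0, 0.13, 0, 0.06], [0.015, -0.04, 0.135, 0, 0.055], [0.03, -0.08, 0.135, 0, 0.055], [0.045, -0.12, 0.135, 0, 0.055], [0.06, -0.16, 0.135, 0, 0.055], [0.075, -0.2, 0.135, 0, 0.055], [0.09, -0.24, 0.135, 0, 0.055], [0.105, -0.28, 0.135, 0, 0.055], [0.12, -0.32, 0.135, 0, 0.055], [0.13, -0.36, 0.135, 0, 0.055], [0.139, -0.4, 0.135, 0, 0.055]]}}

```text
t: 8.6
eef_pos: [0.6064, -0.0822, 0.3108]
ee_rot: [-3.142, 0.0, -3.09]
force: [0.1, -0.0, 0.7]
width: 0.0554
gripper_force: 0.0
```

>>> {"fn": "step_arm", "kwargs": {"rows": [[0, 0, 0, 0, 0.055], [0, 0, -0.04, 0, 0.055], [0, 0, -0.08, 0, 0.055], [0, 0, -0.11, 0, 0.055], [0, 0, -0.13, 0, 0.055], [0, 0, -0.147, 0, 0.055], [0, 0, -0.147, 0, 0.05], [0, 0, -0.147, 0, 0.045], [0, 0, -0.147, 0, 0.04], [0, 0, -0.147, 0, 0.034], [0, 0, -0.147, 0, 0.03], [0, 0, -0.147, 0, 0.02], [0, 0, -0.147, 0, 0.02], [0, 0, -0.147, 0, 0.02]]}}

```text
t: 10.0
eef_pos: [0.6066, -0.0804, 0.1644]
ee_rot: [-3.141, 0.002, -3.09]
force: [0.5, 0.9, 5.7]
width: 0.0292
gripper_force: 20.0
```

>>> {"fn": "step_arm", "kwargs": {"rows": [[0, 0, 0.01, 0, 0.02], [0, 0, 0.03, 0, 0.02], [0, 0, 0.06, 0, 0.02], [0, 0, 0.09, 0, 0.02], [0, 0, 0.12, 0, 0.02], [0, 0, 0.15, 0, 0.02], [0, 0, 0.18, 0, 0.02], [-0.005, 0.005, 0.21, 0, 0.02], [-0.02, 0.02, 0.225, 0, 0.02], [-0.04, 0.045, 0.225, 0, 0.02], [-0.06, 0.075, 0.225, 0, 0.02], [-0.07, 0.105, 0.225, 0, 0.02], [-0.07, 0.14, 0.225, 0, 0.02], [-0.07, 0.175, 0.225, 0, 0.02], [-0.07, 0.21, 0.225, 0, 0.02], [-0.07, 0.245, 0.225, 0, 0.02], [-0.06, 0.28, 0.225, 0, 0.02], [-0.05, 0.315, 0.225, 0, 0.02], [-0.042, 0.345, 0.225, 0, 0.02], [-0.039, 0.36, 0.225, 0, 0.02]], "newtons": 30}}

```text
t: 12.0
eef_pos: [0.5669, 0.2817, 0.387]
ee_rot: [-3.14, -0.003, -3.089]
force: [0.3, 0.2, -2.7]
width: 0.0292
gripper_force: 30.0
```

>>> {"fn": "step_arm", "kwargs": {"rows": [[0, 0, 0, 0, 0.02], [0, 0, -0.02, 0, 0.02], [0, 0, -0.05, 0, 0.02], [0, 0, -0.08, 0, 0.02], [0, 0, -0.11, 0, 0.02], [0, 0, -0.14, 0, 0.02], [0, 0, -0.17, 0, 0.02], [0, 0, -0.195, 0, 0.02], [0, 0, -0.21, 0, 0.02], [0, 0, -0.218, 0, 0.02], [0, 0, -0.221, 0, 0.02], [0, 0, -0.222, 0, 0.02], [0, 0, -0.222, 0, 0.02]]}}

```text
t: 13.3
eef_pos: [0.5674, 0.2797, 0.1675]
ee_rot: [3.141, 0.001, -3.09]
force: [-0.2, 0.0, -3.3]
width: 0.0291
gripper_force: 30.0
```

Run:
```python
from h import *
a=grab('top')['color'];b=grab('side')['color']
cv2.imwrite('pics/m2.png',np.hstack([a[:,:300],b[:,200:]]))
s=arm.get_state();print(s['eef_pos'],s['force'])
```

```text
[0.56741177 0.27979109 0.1675426 ] [-0.53216642 -0.14091581 -2.3842334 ]
```

View pics/m2.png

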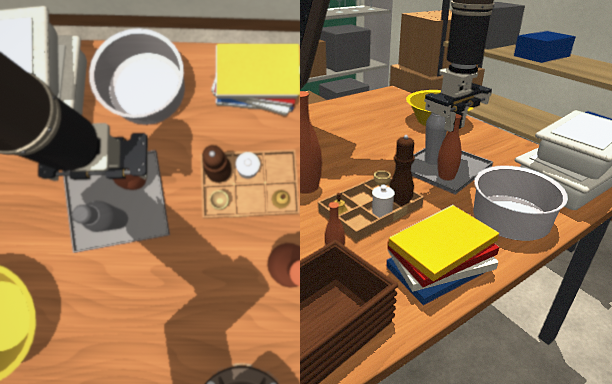

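The shaker stands on the tray at (95,212). The vase is upright a few mm above the tray in the gripper. Next I'll release it and go to the mill.

>>> {"fn": "step_arm", "kwargs": {"rows": [[0, 0, -0.002, 0, 0.02], [0, 0, -0.003, 0, 0.02], [0, 0, -0.003, 0, 0.03], [0, 0, -0.003, 0, 0.035], [0, 0, -0.003, 0, 0.045], [0, 0, -0.003, 0, 0.055], [0, 0, 0.003, 0, 0.055], [0, 0, 0.03, 0, 0.055], [0, 0, 0.07, 0, 0.055], [0, 0, 0.11, 0, 0.07], [0, 0, 0.135, 0, 0.07], [0.005, -0.04, 0.135, 0, 0.07], [0.009, -0.08, 0.135, 0, 0.07], [0.014, -0.12, 0.135, 0, 0.07], [0.018, -0.16, 0.135, 0, 0.07], [0.022, -0.19, 0.135, 0, 0.07], [0.0245, -0.21, 0.135, 0, 0.07], [0.0245, -0.21, 0.135, 0, 0.07]]}}

```text
t: 15.2
eef_pos: [0.5916, 0.0672, 0.3022]
ee_rot: [-3.141, 0.0, -3.092]
force: [1.1, -0.8, -0.6]
width: 0.0704
gripper_force: 0.0
```

>>> {"fn": "step_arm", "kwargs": {"rows": [[0, 0, -0.04, 0, 0.07], [0, 0, -0.08, 0, 0.07], [0, 0, -0.11, 0, 0.07], [0, 0, -0.13, 0, 0.07], [0, 0, -0.138, 0, 0.07], [0, 0, -0.138, 0, 0.065], [0, 0, -0.138, 0, 0.06], [0, 0, -0.138, 0, 0.055], [0, 0, -0.138, 0, 0.05], [0, 0, -0.138, 0, 0.045], [0, 0, -0.138, 0, 0.035], [0, 0, -0.138, 0, 0.035], [0, 0, -0.138, 0, 0.035]], "newtons": 20}}

```text
t: 16.5
eef_pos: [0.592, 0.0698, 0.1641]
ee_rot: [3.141, 0.001, -3.09]
force: [-0.2, 2.1, 3.9]
width: 0.0441
gripper_force: 20.0
```

>>> {"fn": "step_arm", "kwargs": {"rows": [[0, 0, 0.01, 0, 0.035], [0, 0, 0.03, 0, 0.035], [0, 0, 0.06, 0, 0.035], [0, 0, 0.09, 0, 0.035], [0, 0, 0.12, 0, 0.035], [0, 0, 0.15, 0, 0.035], [0, 0, 0.18, 0, 0.035], [0.005, 0.01, 0.21, 0, 0.035], [0.015, 0.03, 0.23, 0, 0.035], [0.025, 0.06, 0.23, 0, 0.035], [0.03, 0.09, 0.23, 0, 0.035], [0.03, 0.125, 0.23, 0, 0.035], [0.03, 0.16, 0.23, 0, 0.035], [0.03, 0.195, 0.23, 0, 0.035], [0.02, 0.23, 0.23, 0, 0.035], [0.0, 0.26, 0.23, 0, 0.035], [-0.02, 0.285, 0.23, 0, 0.035], [-0.035, 0.307, 0.23, 0, 0.035], [-0.045, 0.32, 0.23, 0, 0.035], [-0.0495, 0.327, 0.23, 0, 0.035]]}}

```text
t: 18.5
eef_pos: [0.541, 0.3973, 0.3932]
ee_rot: [-3.141, -0.001, -3.089]
force: [0.4, 0.1, -2.4]
width: 0.0443
gripper_force: 20.0
```

>>> {"fn": "step_arm", "kwargs": {"rows": [[0, 0, 0, 0, 0.035], [0, 0, -0.02, 0, 0.035], [0, 0, -0.05, 0, 0.035], [0, 0, -0.08, 0, 0.035], [0, 0, -0.11, 0, 0.035], [0, 0, -0.14, 0, 0.035], [0, 0, -0.17, 0, 0.035], [0, 0, -0.2, 0, 0.035], [0, 0, -0.215, 0, 0.035], [0, 0, -0.223, 0, 0.035], [0, 0, -0.227, 0, 0.035], [0, 0, -0.229, 0, 0.035], [0, 0, -0.229, 0, 0.035]]}}

```text
t: 19.8
eef_pos: [0.5426, 0.3967, 0.1654]
ee_rot: [3.141, 0.001, -3.09]
force: [-0.8, 0.1, -3.9]
width: 0.0437
gripper_force: 20.0
```

>>> {"fn": "step_arm", "kwargs": {"rows": [[0, 0, -0.0015, 0, 0.035], [0, 0, -0.0015, 0, 0.044], [0, 0, -0.0015, 0, 0.048], [0, 0, -0.0015, 0, 0.055], [0, 0, -0.0015, 0, 0.065], [0, 0, 0.003, 0, 0.07], [0, 0, 0.03, 0, 0.07], [0, 0, 0.07, 0, 0.07], [0, 0, 0.11, 0, 0.07], [0, 0, 0.135, 0, 0.078], [0.006, -0.04, 0.135, 0, 0.078], [0.012, -0.08, 0.135, 0, 0.078], [0.018, -0.12, 0.135, 0, 0.078], [0.024, -0.16, 0.135, 0, 0.078], [0.03, -0.2, 0.135, 0, 0.078], [0.036, -0.24, 0.135, 0, 0.078], [0.042, -0.28, 0.135, 0, 0.078], [0.048, -0.32, 0.135, 0, 0.078], [0.053, -0.36, 0.135, 0, 0.078], [0.0585, -0.399, 0.135, 0, 0.078]]}}

```text
t: 21.8
eef_pos: [0.6005, -0.0042, 0.3003]
ee_rot: [3.142, 0.001, -3.09]
force: [0.3, 0.7, -0.2]
width: 0.0778
gripper_force: 0.0
```

Run:
```python
from h import *
a=grab('top')['color'];b=grab('side')['color']
cv2.imwrite('pics/m3.png',np.hstack([a[:,:400],b[:,112:]]))
s=arm.get_state();print(s['eef_pos'],s['force'],s['q'])
```

```text
[ 0.60066745 -0.00637154  0.3000849 ] [-0.50286978  0.54236762  0.79896155] [ 3.14877889e-01  1.98895362e-01 -4.19035544e-02  7.77015457e-04
 -1.32990713e+00 -1.83774976e+00]
```

View pics/m3.png

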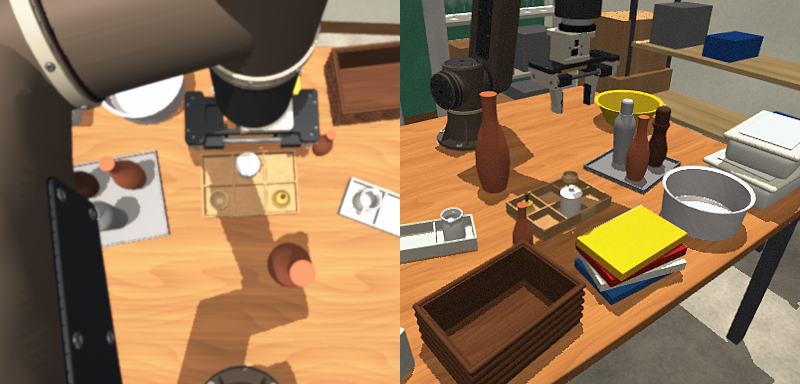

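All three tall pieces stand on the tray (top view 85,183; 125,172; 105,212). The pot at (248,164) is free and the bystanders are unmoved. Descending on the pot.

>>> {"fn": "step_arm", "kwargs": {"rows": [[0, 0, -0.04, 0, 0.078], [0, 0, -0.08, 0, 0.078], [0, 0, -0.12, 0, 0.078], [0, 0, -0.16, 0, 0.078], [0, 0, -0.19, 0, 0.078], [0, 0, -0.19, 0, 0.078], [0, 0, -0.19, 0, 0.078]]}}

```text
t: 22.6
eef_pos: [0.601, -0.0022, 0.1103]
ee_rot: [-3.141, -0.0, -3.089]
force: [0.2, -0.2, 1.9]
width: 0.0776
gripper_force: 0.0
```

Run:
```python
from h import *
b=grab('side')['color'][130:270,200:360]
cv2.imwrite('pics/m4.png',cv2.resize(b,None,fx=4,fy=4))
s=arm.get_state();print(s['eef_pos'],s['ee_rot'])
```

```text
[ 0.6017964  -0.00203614  0.11139296] [-3.14148441e+00  2.14349312e-03 -3.08901224e+00]
```

View pics/m4.png

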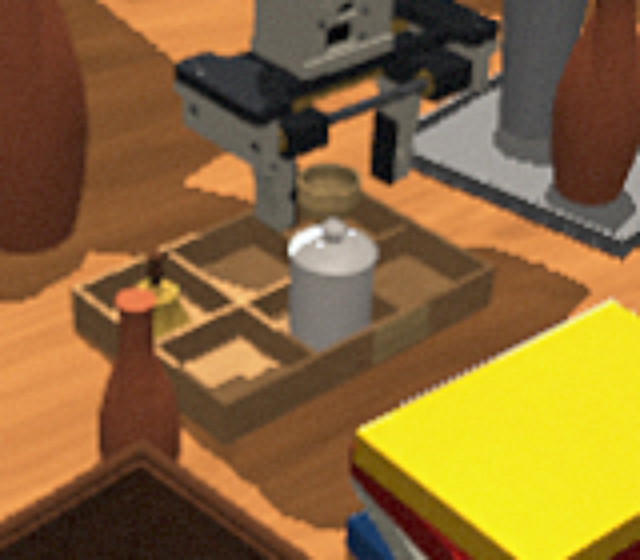

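The open fingers straddle the pot at crop (333,280), with one on each side. Next I'll go down and grip.

>>> {"fn": "step_arm", "kwargs": {"rows": [[0, 0, -0.03, 0, 0.078], [0, 0, -0.055, 0, 0.078], [0, 0, -0.07, 0, 0.078], [0, 0, -0.07, 0, 0.072], [0, 0, -0.07, 0, 0.066], [0, 0, -0.07, 0, 0.06], [0, 0, -0.07, 0, 0.055], [0, 0, -0.07, 0, 0.045], [0, 0, -0.07, 0, 0.045], [0, 0, -0.07, 0, 0.045], [0, 0, -0.07, 0, 0.045]], "newtons": 15}}

```text
t: 23.75
eef_pos: [0.6017, -0.0019, 0.0409]
ee_rot: [3.141, 0.003, -3.089]
force: [-0.6, 2.9, 7.6]
width: 0.055
gripper_force: 15.0
```

>>> {"fn": "step_arm", "kwargs": {"rows": [[0, 0, 0.01, 0, 0.045], [0, 0, 0.04, 0, 0.045], [0, 0, 0.08, 0, 0.045], [0, 0, 0.12, 0, 0.045], [-0.005, -0.015, 0.15, 0.1, 0.045], [-0.012, -0.04, 0.16, 0.23, 0.045], [-0.02, -0.07, 0.16, 0.36, 0.045], [-0.029, -0.1, 0.16, 0.49, 0.045], [-0.038, -0.13, 0.16, 0.62, 0.045], [-0.047, -0.16, 0.16, 0.75, 0.045], [-0.055, -0.19, 0.16, 0.88, 0.045], [-0.064, -0.22, 0.16, 1.01, 0.045], [-0.073, -0.25, 0.16, 1.14, 0.045], [-0.082, -0.28, 0.16, 1.27, 0.045], [-0.09, -0.31, 0.16, 1.4, 0.045], [-0.099, -0.34, 0.16, 1.53, 0.045], [-0.105, -0.36, 0.16, 1.66, 0.045], [-0.11, -0.377, 0.16, 1.78, 0.045], [-0.11, -0.377, 0.16, 1.845, 0.045], [-0.11, -0.377, 0.16, 1.845, 0.045]]}}

```text
t: 25.75
eef_pos: [0.4895, -0.3798, 0.1994]
ee_rot: [3.141, 0.001, -1.245]
force: [-0.3, -0.0, -2.2]
width: 0.055
gripper_force: 15.0
```

>>> {"fn": "step_arm", "kwargs": {"rows": [[0, 0, 0, 0, 0.045], [0, 0, -0.03, 0, 0.045], [0, 0, -0.06, 0, 0.045], [0, 0, -0.08, 0, 0.045], [0, 0, -0.09, 0, 0.045], [0, 0, -0.09, 0, 0.045]]}}

```text
t: 26.35
eef_pos: [0.49, -0.3788, 0.1084]
ee_rot: [3.14, 0.002, -1.245]
force: [0.1, 0.8, -2.5]
width: 0.0548
gripper_force: 15.0
```

Run:
```python
from h import *
a=grab('top')['color'][120:290,290:490];b=grab('side')['color'][120:290,50:250]
cv2.imwrite('pics/m5.png',cv2.resize(np.hstack([a,b]),None,fx=2,fy=2))
s=arm.get_state();print(s['eef_pos'],s['ee_rot'],s['force'],s['width'])
```

```text
[ 0.49126564 -0.3796055   0.11060385] [-3.14097499e+00 -1.05326041e-03 -1.24466864e+00] [-0.04996454  0.14823023 -1.70437136] 0.0548076709169753
```

View pics/m5.png

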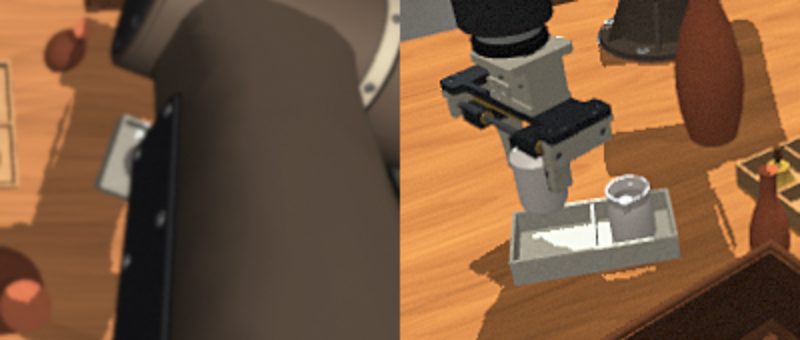

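The side view shows the pot upright above the empty half, at (540,180), with the jug at (630,205). Lowering it.

>>> {"fn": "step_arm", "kwargs": {"rows": [[0, 0, -0.02, 0, 0.045], [0, 0, -0.04, 0, 0.045], [0, 0, -0.055, 0, 0.045], [0, 0, -0.063, 0, 0.045], [0, 0, -0.067, 0, 0.045], [0, 0, -0.069, 0, 0.045], [0, 0, -0.069, 0, 0.045], [0, 0, -0.069, 0, 0.045]]}}

```text
t: 27.25
eef_pos: [0.491, -0.3797, 0.0414]
ee_rot: [-3.141, -0.001, -1.245]
force: [-0.6, -0.6, -3.2]
width: 0.0549
gripper_force: 15.0
```

>>> {"fn": "step_arm", "kwargs": {"rows": [[0, 0, -0.001, 0, 0.05], [0, 0, -0.001, 0, 0.055], [0, 0, -0.001, 0, 0.058], [0, 0, -0.001, 0, 0.066], [0, 0, -0.001, 0, 0.074], [0, 0, -0.001, 0, 0.076], [0, 0, 0.01, 0, 0.076], [0, 0, 0.04, 0, 0.076], [0, 0, 0.08, 0, 0.076], [0, 0, 0.12, 0, 0.076], [0, 0, 0.16, 0, 0.076], [0, 0, 0.2, 0, 0.076], [0, 0, 0.24, 0, 0.076], [0, 0, 0.27, 0, 0.076], [0, 0, 0.27, 0, 0.076]]}}

```text
t: 28.75
eef_pos: [0.4919, -0.3806, 0.3171]
ee_rot: [-3.136, -0.007, -1.244]
force: [0.3, 0.4, 0.1]
width: 0.0761
gripper_force: 0.0
```

Run:
```python
from h import *
f=grab('side'); b=f['color'][180:290,80:220]
print(proj(f,[[.491,-.379,.092]]))
cv2.imwrite('pics/m6.png',cv2.resize(b,None,fx=4,fy=4))
s=arm.get_state();print(s['eef_pos'],s['ee_rot'],s['force'],s['width'])
```

```text
[[121.77487298 214.58645153]]
[ 0.49125528 -0.37983985  0.31405019] [-3.13753495 -0.00375823 -1.24465454] [ 0.40254784 -0.30931788 -0.79638651] 0.07613369398337214
```

View pics/m6.png

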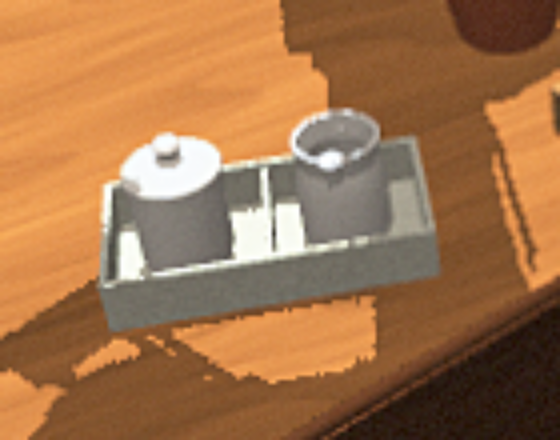

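The pot stands upright and centred in the once-empty half (crop 180,210), with the jug untouched. Next is the return, mill first.

>>> {"fn": "step_arm", "kwargs": {"rows": [[0.002, 0.02, 0.005, -0.1, 0.07], [0.005, 0.06, 0.005, -0.22, 0.07], [0.007, 0.1, 0.005, -0.34, 0.07], [0.01, 0.14, 0.005, -0.46, 0.07], [0.012, 0.18, 0.005, -0.58, 0.07], [0.015, 0.22, 0.005, -0.7, 0.07], [0.018, 0.26, 0.005, -0.82, 0.07], [0.02, 0.3, 0.005, -0.94, 0.07], [0.022, 0.34, 0.005, -1.06, 0.07], [0.025, 0.38, 0.005, -1.18, 0.07], [0.028, 0.42, 0.005, -1.3, 0.07], [0.03, 0.46, 0.005, -1.42, 0.07], [0.033, 0.5, 0.005, -1.54, 0.07], [0.036, 0.54, 0.005, -1.66, 0.07], [0.038, 0.58, 0.005, -1.78, 0.07], [0.041, 0.62, 0.005, -1.845, 0.07], [0.043, 0.66, 0.005, -1.845, 0.07], [0.046, 0.7, 0.005, -1.845, 0.07], [0.049, 0.74, 0.005, -1.845, 0.07], [0.051, 0.777, 0.005, -1.845, 0.07]]}}

```text
t: 30.8
eef_pos: [0.5409, 0.399, 0.3144]
ee_rot: [-3.14, -0.001, -3.089]
force: [0.0, -0.8, 0.5]
width: 0.07
gripper_force: 0.0
```

>>> {"fn": "step_arm", "kwargs": {"rows": [[0, 0, 0, 0, 0.07], [0, 0, -0.03, 0, 0.07], [0, 0, -0.06, 0, 0.07], [0, 0, -0.06, 0, 0.07]]}}

```text
t: 31.2
eef_pos: [0.5393, 0.3956, 0.2502]
ee_rot: [-3.136, -0.007, -3.09]
force: [-0.9, -0.5, -0.4]
width: 0.0699
gripper_force: 0.0
```

>>> {"fn": "step_arm", "kwargs": {"rows": [[0, 0, -0.03, 0, 0.07], [0, 0, -0.06, 0, 0.07], [0, 0, -0.08, 0, 0.07], [0, 0, -0.088, 0, 0.07], [0, 0, -0.088, 0, 0.062], [0, 0, -0.088, 0, 0.057], [0, 0, -0.088, 0, 0.052], [0, 0, -0.088, 0, 0.047], [0, 0, -0.088, 0, 0.035], [0, 0, -0.088, 0, 0.035], [0, 0, -0.088, 0, 0.035], [0, 0, -0.088, 0, 0.035]], "newtons": 20}}

```text
t: 32.4
eef_pos: [0.542, 0.398, 0.1684]
ee_rot: [3.141, 0.001, -3.089]
force: [0.8, 0.2, 4.2]
width: 0.0443
gripper_force: 20.0
```

>>> {"fn": "step_arm", "kwargs": {"rows": [[0, 0, 0.01, 0, 0.035], [0, 0, 0.04, 0, 0.035], [0, 0, 0.08, 0, 0.035], [0, 0, 0.12, 0, 0.035], [0, 0, 0.16, 0, 0.035], [0, 0, 0.2, 0, 0.035], [0.005, -0.005, 0.225, 0, 0.035], [0.02, -0.02, 0.23, 0, 0.035], [0.04, -0.045, 0.23, 0, 0.035], [0.06, -0.075, 0.23, 0, 0.035], [0.075, -0.105, 0.23, 0, 0.035], [0.08, -0.14, 0.23, 0, 0.035], [0.08, -0.175, 0.23, 0, 0.035], [0.075, -0.21, 0.23, 0, 0.035], [0.07, -0.245, 0.23, 0, 0.035], [0.063, -0.28, 0.23, 0, 0.035], [0.055, -0.31, 0.23, 0, 0.035], [0.05, -0.328, 0.23, 0, 0.035], [0.05, -0.328, 0.23, 0, 0.035], [0.05, -0.328, 0.23, 0, 0.035]]}}

```text
t: 34.4
eef_pos: [0.5913, 0.0695, 0.3974]
ee_rot: [3.141, -0.001, -3.091]
force: [0.4, 0.8, -3.2]
width: 0.0444
gripper_force: 20.0
```

>>> {"fn": "step_arm", "kwargs": {"rows": [[0, 0, -0.02, 0, 0.035], [0, 0, -0.05, 0, 0.035], [0, 0, -0.08, 0, 0.035], [0, 0, -0.11, 0, 0.035], [0, 0, -0.14, 0, 0.035], [0, 0, -0.165, 0, 0.035], [0, 0, -0.185, 0, 0.035], [0, 0, -0.2, 0, 0.035], [0, 0, -0.215, 0, 0.035], [0, 0, -0.222, 0, 0.035], [0, 0, -0.226, 0, 0.035], [0, 0, -0.228, 0, 0.035], [0, 0, -0.228, 0, 0.035]]}}

```text
t: 35.7
eef_pos: [0.5918, 0.0698, 0.1698]
ee_rot: [3.141, 0.0, -3.09]
force: [0.7, 0.5, -2.0]
width: 0.0443
gripper_force: 20.0
```

>>> {"fn": "step_arm", "kwargs": {"rows": [[0, 0, -0.0015, 0, 0.035], [0, 0, -0.002, 0, 0.044], [0, 0, -0.002, 0, 0.048], [0, 0, -0.002, 0, 0.055], [0, 0, -0.002, 0, 0.065], [0, 0, 0.003, 0, 0.07], [0, 0, 0.03, 0, 0.07], [0, 0, 0.07, 0, 0.07], [0, 0, 0.11, 0, 0.07], [0, 0, 0.13, 0, 0.06], [-0.005, 0.04, 0.13, 0, 0.055], [-0.009, 0.08, 0.13, 0, 0.055], [-0.014, 0.12, 0.13, 0, 0.055], [-0.018, 0.16, 0.13, 0, 0.055], [-0.022, 0.19, 0.13, 0, 0.055], [-0.0245, 0.21, 0.13, 0, 0.055], [-0.0245, 0.21, 0.13, 0, 0.055], [-0.0245, 0.21, 0.13, 0, 0.055]]}}

```text
t: 37.5
eef_pos: [0.567, 0.2795, 0.2996]
ee_rot: [-3.141, -0.0, -3.089]
force: [0.4, -0.2, 0.1]
width: 0.0549
gripper_force: 0.0
```

>>> {"fn": "step_arm", "kwargs": {"rows": [[0, 0, -0.03, 0, 0.055], [0, 0, -0.06, 0, 0.055], [0, 0, -0.09, 0, 0.055], [0, 0, -0.12, 0, 0.055], [0, 0, -0.133, 0, 0.055], [0, 0, -0.133, 0, 0.05], [0, 0, -0.133, 0, 0.045], [0, 0, -0.133, 0, 0.04], [0, 0, -0.133, 0, 0.034], [0, 0, -0.133, 0, 0.03], [0, 0, -0.133, 0, 0.02], [0, 0, -0.133, 0, 0.02], [0, 0, -0.133, 0, 0.02]], "newtons": 30}}

```text
t: 38.8
eef_pos: [0.5676, 0.28, 0.1674]
ee_rot: [3.141, 0.002, -3.089]
force: [0.1, 1.1, 6.1]
width: 0.0294
gripper_force: 30.0
```

>>> {"fn": "step_arm", "kwargs": {"rows": [[0, 0, 0.01, 0, 0.02], [0, 0, 0.04, 0, 0.02], [0, 0, 0.08, 0, 0.02], [0, 0, 0.12, 0, 0.02], [0, 0, 0.16, 0, 0.02], [0, 0, 0.2, 0, 0.02], [-0.003, -0.01, 0.225, 0, 0.02], [-0.012, -0.03, 0.225, 0, 0.02], [-0.022, -0.06, 0.225, 0, 0.02], [-0.03, -0.095, 0.225, 0, 0.02], [-0.03, -0.13, 0.225, 0, 0.02], [-0.03, -0.165, 0.225, 0, 0.02], [-0.03, -0.2, 0.225, 0, 0.02], [-0.03, -0.235, 0.225, 0, 0.02], [-0.02, -0.27, 0.225, 0, 0.02], [0.0, -0.3, 0.225, 0, 0.02], [0.02, -0.33, 0.225, 0, 0.02], [0.033, -0.35, 0.225, 0, 0.02], [0.039, -0.36, 0.225, 0, 0.02], [0.039, -0.36, 0.225, 0, 0.02]]}}

```text
t: 40.8
eef_pos: [0.6059, -0.0815, 0.3903]
ee_rot: [3.142, -0.003, -3.092]
force: [-0.1, 0.5, -2.8]
width: 0.0289
gripper_force: 30.0
```

>>> {"fn": "step_arm", "kwargs": {"rows": [[0, 0, 0, 0, 0.02], [0, 0, -0.02, 0, 0.02], [0, 0, -0.05, 0, 0.02], [0, 0, -0.08, 0, 0.02], [0, 0, -0.11, 0, 0.02], [0, 0, -0.14, 0, 0.02], [0, 0, -0.165, 0, 0.02], [0, 0, -0.185, 0, 0.02], [0, 0, -0.2, 0, 0.02], [0, 0, -0.212, 0, 0.02], [0, 0, -0.219, 0, 0.02], [0, 0, -0.223, 0, 0.02], [0, 0, -0.223, 0, 0.02]]}}

```text
t: 42.1
eef_pos: [0.606, -0.0802, 0.1686]
ee_rot: [-3.142, -0.0, -3.09]
force: [-0.3, 0.0, -2.5]
width: 0.029
gripper_force: 30.0
```

>>> {"fn": "step_arm", "kwargs": {"rows": [[0, 0, -0.0015, 0, 0.02], [0, 0, -0.0015, 0, 0.03], [0, 0, -0.0015, 0, 0.035], [0, 0, -0.0015, 0, 0.045], [0, 0, -0.0015, 0, 0.055], [0, 0, 0.003, 0, 0.055], [0, 0, 0.03, 0, 0.055], [0, 0, 0.07, 0, 0.055], [0, 0, 0.11, 0, 0.055], [0, 0, 0.135, 0, 0.07], [-0.014, 0.04, 0.135, 0, 0.07], [-0.028, 0.08, 0.135, 0, 0.07], [-0.042, 0.12, 0.135, 0, 0.07], [-0.056, 0.16, 0.135, 0, 0.07], [-0.07, 0.2, 0.135, 0, 0.07], [-0.083, 0.24, 0.135, 0, 0.07], [-0.097, 0.28, 0.135, 0, 0.07], [-0.11, 0.32, 0.135, 0, 0.07], [-0.125, 0.36, 0.135, 0, 0.07], [-0.139, 0.4, 0.135, 0, 0.07]]}}

```text
t: 44.1
eef_pos: [0.4662, 0.3211, 0.3044]
ee_rot: [3.141, 0.001, -3.09]
force: [0.2, -0.2, -0.2]
width: 0.07
gripper_force: 0.0
```

>>> {"fn": "step_arm", "kwargs": {"rows": [[0, 0, 0, 0, 0.07], [0, 0, -0.03, 0, 0.07], [0, 0, -0.06, 0, 0.07], [0, 0, -0.09, 0, 0.07], [0, 0, -0.115, 0, 0.07], [0, 0, -0.125, 0, 0.07], [0, 0, -0.125, 0, 0.06], [0, 0, -0.125, 0, 0.05], [0, 0, -0.125, 0, 0.044], [0, 0, -0.125, 0, 0.04], [0, 0, -0.125, 0, 0.03], [0, 0, -0.125, 0, 0.03], [0, 0, -0.125, 0, 0.03]], "newtons": 20}}

```text
t: 45.4
eef_pos: [0.4675, 0.3201, 0.1794]
ee_rot: [3.14, 0.001, -3.09]
force: [-0.3, 1.3, 5.5]
width: 0.0375
gripper_force: 20.0
```

Run:
```python
from h import *
b=grab('side')['color'][60:260,180:450]
cv2.imwrite('pics/m7.png',cv2.resize(b,None,fx=2.5,fy=2.5))
s=arm.get_state();print(s['eef_pos'],s['ee_rot'],s['force'],s['width'])
```

```text
[0.46754525 0.32011904 0.17942202] [ 3.14039932e+00  1.42065184e-03 -3.08948389e+00] [-0.68684903  1.46769853  5.7003237 ] 0.03737253091770652
```

View pics/m7.png

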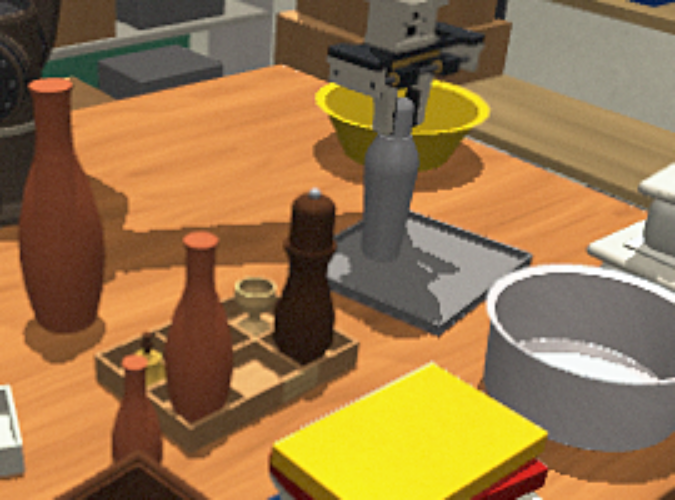

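The mill (crop 305,290) and vase (200,330) are back in their cells and upright. The shaker is gripped on the tray. Carrying it back.

>>> {"fn": "step_arm", "kwargs": {"rows": [[0, 0, 0.01, 0, 0.03], [0, 0, 0.04, 0, 0.03], [0, 0, 0.08, 0, 0.03], [0, 0, 0.12, 0, 0.03], [0, 0, 0.15, 0, 0.03], [0.002, -0.01, 0.17, 0, 0.03], [0.005, -0.03, 0.17, 0, 0.03], [0.01, -0.06, 0.17, 0, 0.03], [0.015, -0.09, 0.17, 0, 0.03], [0.02, -0.12, 0.17, 0, 0.03], [0.025, -0.15, 0.17, 0, 0.03], [0.03, -0.18, 0.17, 0, 0.03], [0.035, -0.21, 0.17, 0, 0.03], [0.04, -0.24, 0.17, 0, 0.03], [0.045, -0.27, 0.17, 0, 0.03], [0.05, -0.3, 0.17, 0, 0.03], [0.053, -0.32, 0.17, 0, 0.03], [0.055, -0.33, 0.17, 0, 0.03], [0.055, -0.33, 0.17, 0, 0.03], [0.055, -0.33, 0.17, 0, 0.03]]}}

```text
t: 47.45
eef_pos: [0.5215, -0.0106, 0.3478]
ee_rot: [3.141, -0.001, -3.091]
force: [1.0, 1.2, -3.3]
width: 0.0372
gripper_force: 20.0
```

>>> {"fn": "step_arm", "kwargs": {"rows": [[0, 0, -0.02, 0, 0.03], [0, 0, -0.05, 0, 0.03], [0, 0, -0.08, 0, 0.03], [0, 0, -0.11, 0, 0.03], [0, 0, -0.13, 0, 0.03], [0, 0, -0.145, 0, 0.03], [0, 0, -0.157, 0, 0.03], [0, 0, -0.164, 0, 0.03], [0, 0, -0.168, 0, 0.03], [0, 0, -0.168, 0, 0.03]]}}

```text
t: 48.45
eef_pos: [0.522, -0.0103, 0.1805]
ee_rot: [-3.142, -0.0, -3.09]
force: [0.3, -0.1, -2.3]
width: 0.0375
gripper_force: 20.0
```

>>> {"fn": "step_arm", "kwargs": {"rows": [[0, 0, -0.0015, 0, 0.03], [0, 0, -0.0015, 0, 0.037], [0, 0, -0.0015, 0, 0.042], [0, 0, -0.0015, 0, 0.052], [0, 0, -0.0015, 0, 0.065], [0, 0, 0.003, 0, 0.07], [0, 0, 0.03, 0, 0.07], [0, 0, 0.07, 0, 0.07], [0, 0, 0.11, 0, 0.07], [0, 0, 0.15, 0, 0.07], [-0.01, 0.04, 0.17, 0, 0.07], [-0.02, 0.08, 0.17, 0, 0.07], [-0.03, 0.12, 0.17, 0, 0.07], [-0.04, 0.16, 0.17, 0, 0.07], [-0.05, 0.2, 0.17, 0, 0.07], [-0.05, 0.25, 0.17, 0, 0.07], [-0.05, 0.3, 0.17, 0, 0.07], [-0.05, 0.33, 0.17, 0, 0.07], [-0.05, 0.33, 0.17, 0, 0.07], [-0.05, 0.33, 0.17, 0, 0.07]]}}

```text
t: 50.45
eef_pos: [0.4718, 0.3202, 0.3504]
ee_rot: [-3.141, -0.0, -3.088]
force: [-0.7, 0.4, 0.2]
width: 0.0698
gripper_force: 0.0
```

Run:
```python
from h import *
a=grab('top')['color'][110:260,190:440];b=grab('side')['color'][100:270,90:373]
cv2.imwrite('pics/m8.png',np.vstack([cv2.resize(a,(500,300)),cv2.resize(b,(500,300))]))
s=arm.get_state();print(s['eef_pos'],s['qd'])
```

```text
[0.47207351 0.31896837 0.35092456] [-1.16091389e-02 -1.13283893e-02 -3.93688185e-03 -1.36513681e-03
 -3.58251439e-04  4.01695953e-05]
```

View pics/m8.png

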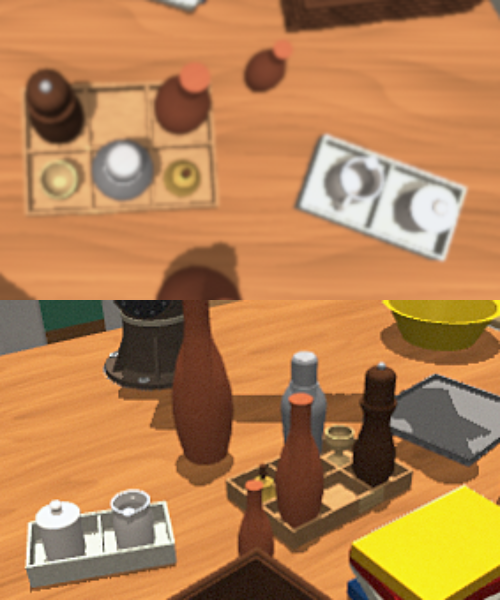

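The mill, vase and shaker are back in their original cells, at (55,105), (185,100) and (122,168). The pot is in the set box at (425,205), and everything is upright.

```bash
python3 -c "
from station import arm
print(arm.job_done())"
```

```text
the job is handed in; nothing more can be done
None
```

The job is handed in: the pot stands in the set box's once-empty half, and the vase, shaker and mill are back upright in their own cells; the egg cup, bell and jug look unmoved in the last pictures. The hand-in gave no verdict.

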